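# Set the drain cradle to its angle with the gravity gauge and hold it

### The arm

A 6-joint arm with a two-finger parallel gripper is mounted at the origin on a cart in front of the work surface, level with it; the furniture and walls round the work are solid. World frame = base frame: x ahead of the robot, y to its left, z up, the work surface at z = 0. Lengths are in m, angles in degrees, forces in N, time in s.
With the tool pointing down it reaches from about 0.4 to 0.825 m from the base axis. Payload 7 kg.
Tool frame: the origin (TCP) lies between the finger pads, 19 mm behind the fingertips; this is the grasp point; z points along the fingers, y is the line along which they close (so a half turn about z gives the same grasp; the last joint's range is limited). The gripper opens to 85 mm and grips with 20 to 120 N. Pads are 22 mm wide; open, the fingers measure 114 mm over their backs; the gripper's body (76 mm by 85 mm) begins 54 mm behind the grasp point. The pads swing forward as they close: fully open they stand 13 mm farther back than shut.
Start: joints at [83.887, 20.546, 0.682, 0, -70.136, -16.507], TCP at [0.26, 0.623, 0.25] pointing down, gripper open.
Joint ranges: [-176.03, 176.03], [-82.01, 121.73], [-58.28, 71.71], [-173.87, 95.51], [-174.79, -0.11], [-173.66, 173.66]. Speed limits (degrees/s): [136.94, 136.94, 172.46, 180, 180, 180].

### API

Orientations are given as [roll, pitch, yaw] about the fixed x, y, z axes, in that order (R = Rz(yaw) Ry(pitch) Rx(roll)).
In Python, from bench import sense, capture, sign_off gives the robot as it stands.
- The arm moves only by the tool servo_tool, never from a script. Its argument "steps" is a list of rows, each an object with "jaw": the opening, from -1 (shut) to 1 (fully open); "offset": the shift along the tool's x, y, z in units of 1 m (1.0 is 1 m), a list of three; "delta_rot": the turn, a rotation vector about the tool's x, y, z in units of 60 degrees (1.0 is 60 degrees), a list of three. In form: [{"jaw": jaw, "offset": [dx, dy, dz], "delta_rot": [wx, wy, wz]}, ...]. A call has 1 to 10 rows; each row is the pose to reach, as a shift and turn from the pose commanded when the call began, along the tool's axes at that moment; what a row does not reach only later rows make up. A row lasts 1/8 s, in which the tool goes at most 62.5 mm and 10.7 degrees, less where a joint would pass 70% of its speed; a pose out of reach is approached as far as the arm can. A call with a number of a shift or a turn outside -1 to 1 is refused whole. A call with a gripper value outside its range is refused whole. The fingers move at their own pace and stop on an object; the grip force is fixed at half the most. Time passes only in rows, so rows that repeat a pose let the fingers close. It gives the time, the measured TCP pose, the force, the opening and the grip force at its end, in the units of the state.
- sense(): the state, without advancing time (a new reading comes with each control period).
- capture(name): name is "side" or "top" or "wrist"; returns a dict with "color" (420x560x3 uint8, red, green, blue), "depth" (420x560 float32, m along the optical axis (not along the pixel's ray), 0 where there is no reading), "fx", "fy", "cx", "cy" (pixels), "xyz" and "orientation" of the camera in the world. Camera axes: x right, y up, looking along -z (the intrinsics and any distortion apply to the point x, -y, -z); pixel columns grow to the right and rows downward; lengths in m; the calibration is good to about 2 mm. A picture is of the moment at which its call begins.
- sign_off(): hands the job in; it is judged then, once.
The state is a dict: "t": time; "joint_pos": joint angles; "qvel": joint speeds; "effort": joint torques, N m; "position": TCP position; "tool_rot": TCP orientation; "ft_force": force on the tool from outside, world axes, zero at the start; "wrist_torque": the same for the moment, N m; "gripper_width": finger opening in m; "grip_force": force on a finger pad.
Only numpy, scipy, OpenCV 4.12 (cv2) and the standard library are available. Lean on these libraries where they do the work, as an engineer would, in place of code of your own. Each camera call takes 0.05 s, during which the arm holds its last target. There are 200 camera calls.

### The job

Set the swinging cradle of the drain stand to its drain angle: lift the angle gauge by its orange grip, seat it fully home over the square-headed stud on the cradle, then rock gauge and cradle together down towards the side where the open steel drip tray stands, until the gauge's red pointer settles on the green 20-degree mark. Move the cradle only by means of the gauge and leave the other things lying where they are. The cradle sags back when let go, so the job ends holding: finish with the gauge still gripped and home on the stud, the pointer at rest on the mark, ready for the pivot to be locked.

Things in the scene. Friction and masses are not known exactly. Their poses are not given: they have to be found in the camera images.
- angle_gauge: Gravity angle gauge, about 0.24 kg, upright on its foot, 157 mm tall. Origin: centre of the foot's underside; z up; the white dial looks along -x. Aluminium foot 34 (x) by 64 (y) by 30 mm, in it from below a square socket 22.4 mm wide, 25.5 mm deep, centred on the origin, sides along x and y. Black dial case 80 mm across, 26 mm thick, from 30 to 110 mm up.
- gauge_grip (a point): Middle of the gauge's orange grip, 137 mm above the gauge's origin, axes as the gauge's. The grip is 20 mm thick (x) and 44 mm wide (y), from 110 to 157 mm up. Pinch it front to back (along the gauge's x) from above, TCP about here.
- gauge_pointer (a joint): Red weighted pointer of the gauge, rad: swings freely on the dial and stays upright as the gauge leans. 0: at the dial's top; + when the gauge leans to its own +y, equal to the lean. Green marks at +0.349 and -0.349 (20 degrees), small ticks every 5 degrees. Swings about 2.5 times a second, at rest after about 2 s.
- drain_stand: Drain stand, fixed to the bench: dark foot plate 204 (x) by 124 (y) mm and two blue cheeks, front and back, 112 mm high, that carry a swinging cradle (150 by 196 mm) with a white tank half on it. Origin: centre of the foot plate's underside; x away from the robot, along the cradle's pivot axis; y to the left; z up.
- pivot (a point): A point on the cradle's pivot axis, 90 mm above the stand's origin; the axis runs along the stand's x.
- cradle (a joint): Swing of the cradle about its pivot, rad. 0: level; + when its +y (left) end goes down and its stud leans to the stand's +y; stops at +-0.47. It starts within +-0.14, where friction holds it; tilted further and let go it sags back to about 0.2 or less. 2 to 3 N sideways at the seated gauge's grip moves it.
- stud_seat (a point): Top of the collar (26 by 56 mm) of the steel stud on the cradle's front part; the gauge's origin comes here when home. 45 mm nearer the robot than the pivot point and 20 mm above the axis; its axes turn with the cradle, z along the stud. Above it the square head: 20 mm wide, sides along x and y, 24 mm high, its top 6 mm bevelled. The socket has 1.2 mm of play all round.
- drip_tray: Open stainless drip tray, 110 (x) by 90 (y) mm, 26 mm high, origin under its centre. It stands close beside the left or the right end of the stand: the side to which the cradle must go down.
- tape_roll: Roll of yellow marking tape lying flat, 104 mm across, 24 mm high, at the other end of the stand; leave it.
- oring_jar: White jar with a black lid, 63 mm across, 61 mm high. The jar and the gauge stand nearer the robot than the stand, one to the left and one to the right; leave it.
- spanner: Combination spanner, 200 mm long (along its y), 9 mm high, lying flat on the bench in front of the stand; leave it.

How it is judged (in metres and radians):
On the way:
1. the gauge, held by the fingers, sits home over the stud (its foot's centre within 6 mm of the collar's) (contact force between the fingers and angle_gauge above 1 N and distance between angle_gauge and stud_seat below 0.006 m), for 0.2 s.
At the end, for the whole second after the job is handed in: Fingers still hold the gauge (over 1 N), its foot home on the stud collar (within 6 mm), pointer at rest (under 0.2 rad/s) within 2 degrees of a 20-degree mark, cradle down 15.5 to 24.6 degrees on the tray's side; tray, tape, jar and spanner within 30 mm of their places (all of step 1 and (value of joint gauge_pointer between 0.314 and 0.384 rad or value of joint gauge_pointer between -0.384 and -0.314 rad) and velocity of joint gauge_pointer between -0.2 and 0.2 rad/s and ((y of drip_tray in the frame of drain_stand above 0 m and value of joint cradle between 0.27 and 0.43 rad) or (not (y of drip_tray in the frame of drain_stand above 0 m) and value of joint cradle between -0.43 and -0.27 rad)) and distance of each of drip_tray, tape_roll, oring_jar, spanner from where it was at the start of the episode below 0.03 m); the arm keeps its last pose, push and grip.
It fails at once if the cradle, its stud or the tank on it is pushed by the fingers or the arm directly (more than 3 N) instead of by the gauge (contact force between any of the fingers, the arm and cradle above 3 N).
It fails at once if tray, tape roll, jar or spanner shoved or knocked more than 40 mm away (distance of any of drip_tray, tape_roll, oring_jar, spanner from where it was at the start of the episode above 0.04 m).
It also fails if it takes over 45 s, if anything falls off the work surface, if the arm or the gripper's body presses on something with over 40 N, if the wrist force passes 120 N, or if a joint passes its speed limit or range.

## Working session

There is one attempt and no reset: what is moved stays moved. The work goes in short steps, Python scripts to look and compute and a tool call to move; the robot and the scene stay as the last step left them, time stands still between calls to the robot, and variables do not carry over. Pictures are saved under pics/ and viewed, at most 10 in all, crops included, and the job is handed in when it is done.

Besides the shell and the picture viewer there is one more tool, called after "Call:" as name([rows], argument=value, ...), one row to a line, values as JSON. servo_tool: Moves the arm, as the interface text tells. Shifts and turns lie within -1 to 1; 1 stands for 1 m of shift or 60 degrees of turn. Its arguments: {"type":"object","properties":{"steps":{"type":"array","items":{"type":"object","properties":{"jaw":{"type":"number"},"offset":{"type":"array","items":{"type":"number"}},"delta_rot":{"type":"array","items":{"type":"number"}}}}}},"required":["steps"]}

```bash
mkdir -p pics; cat > h.py <<'E'
import numpy as np, cv2
from bench import sense, capture, sign_off
from scipy.spatial.transform import Rotation as R
def Rm(o): return R.from_euler('xyz',o,degrees=True).as_matrix()
def cloud(c):
    d=c['depth']; v,u=np.mgrid[:d.shape[0],:d.shape[1]]
    p=np.stack([(u-c['cx'])/c['fx']*d,-(v-c['cy'])/c['fy']*d,-d],-1)
    return p@Rm(c['orientation']).T+np.array(c['xyz'])
def save(n,im): cv2.imwrite('pics/'+n+'.png',cv2.cvtColor(im,cv2.COLOR_RGB2BGR))
E
python3 - <<'E'
from h import *
s=sense();print(s)
for n in('top','side'):
    c=capture(n);save(n+'0',c['color']);print(n,c['xyz'],c['orientation'],c['fx'],(c['depth']>0).mean())
    np.savez(n+'0.npz',**c)
E
```

```text
{'t': 0.0, 'joint_pos': array([ 8.38875063e+01,  2.05928586e+01,  6.35202731e-01, -2.04050136e-02,
       -7.01367550e+01, -1.65079866e+01]), 'qvel': array([ 0.021612  ,  0.00192959, -0.07498822,  0.0269429 , -0.06586711,
       -0.07456068]), 'effort': array([ 1.76589652e-03, -5.83317161e+01,  2.93413407e+01,  6.93621084e+00,
       -6.02846776e-03,  9.81626897e-06]), 'position': array([0.25945784, 0.62266138, 0.24905755]), 'tool_rot': array([ 1.79904030e+02, -8.43807013e-03, -2.26274221e+01]), 'ft_force': array([ 0.3425791 , -0.0954209 ,  0.66604785]), 'wrist_torque': array([0.00201089, 0.06488253, 0.02447228]), 'grip_force': 0.0, 'gripper_width': 0.0853050550227006}
top [ 0.4479235  -0.02082681  1.01053016] [  6.25917666  -0.20643052 -90.10261859] 402.5674062656229 0.996016156462585
side [0.08156254 0.33282621 0.73425999] [  44.31163588   -0.40365558 -129.70298673] 402.2668703816653 0.9959608843537415
```

View pics/top0.png

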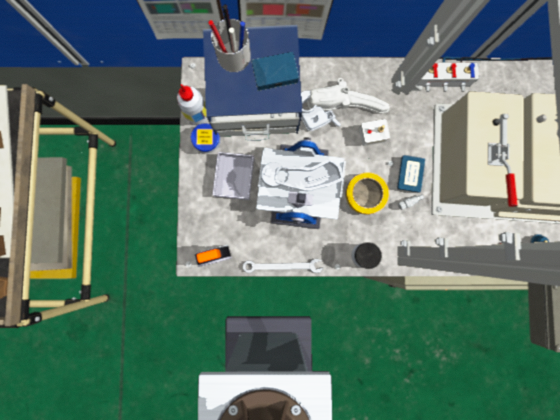

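View pics/side0.png

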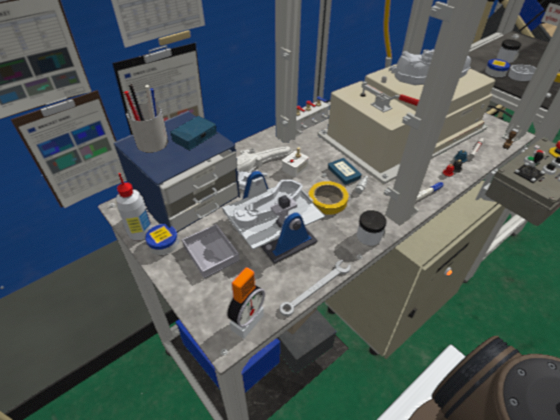

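```bash
python3 - <<'E'
from h import *
t=dict(np.load('top0.npz'));s=dict(np.load('side0.npz'))
for n,c in(('top',t),('side',s)):
    P=cloud(c);h=cv2.cvtColor(c['color'],cv2.COLOR_RGB2HSV)
    m=(h[...,0]>5)&(h[...,0]<18)&(h[...,1]>180)&(h[...,2]>120)&(P[...,2]>.1)&(P[...,2]<.2)&(P[...,0]>.3)
    p=P[m];print(n,'orange',m.sum(),p.min(0),p.max(0),np.percentile(p[:,2],[5,50,95]))
    tp=p[p[:,2]>.15]; print(' top',len(tp),tp.mean(0),cv2.minAreaRect((tp[:,:2]*1000).astype(np.float32)))
    m=(h[...,0]>100)&(h[...,0]<120)&(h[...,1]>150)&(P[...,2]>.02)&(P[...,2]<.13)&(P[...,0]>.4)&(P[...,0]<.72)&(abs(P[...,1])<.12)
    p=P[m];print(' blue',m.sum(),p.min(0),p.max(0))
    tp=p[p[:,2]>.1]
    for q in (tp[tp[:,0]<.55],tp[tp[:,0]>.55]): 
        if len(q): print('  cheek',len(q),q.mean(0),q.min(0),q.max(0))
a=cv2.resize(t['color'][135:235,235:365],None,fx=6,fy=6,interpolation=cv2.INTER_CUBIC)
save('c1',a)
b=cv2.resize(s['color'][170:340,205:335],None,fx=3.5,fy=3.5,interpolation=cv2.INTER_CUBIC);save('c2',b)
E
```

```text
top orange 186 [0.4210257  0.09793406 0.1002405 ] [0.44987046 0.14279548 0.16036448] [0.10845463 0.15468755 0.15834214]
 top 145 [0.43638416 0.12194675 0.15538386] ((436.169189453125, 120.23223876953125), (19.165794372558594, 44.03919219970703), 15.484231948852539)
 blue 315 [ 0.5155452  -0.11850839  0.02051597] [0.71906011 0.11969053 0.11437386]
  cheek 69 [ 0.5256276  -0.07536689  0.10783829] [ 0.51886542 -0.09255756  0.10128165] [ 0.53066028 -0.05631774  0.11437386]
  cheek 81 [ 0.68931077 -0.09691169  0.10757629] [ 0.68318196 -0.11511319  0.1003041 ] [ 0.69646532 -0.07806522  0.11368175]
side orange 354 [0.42362015 0.09755134 0.11046744] [0.44978662 0.14160453 0.16105391] [0.11518589 0.15668117 0.15914391]
 top 250 [0.43558592 0.12033442 0.15702542] ((436.82781982421875, 119.82649230957031), (18.78627586364746, 42.87403869628906), 17.178783416748047)
 blue 674 [ 0.51752995 -0.1153904   0.02000279] [0.71663401 0.1197254  0.1149715 ]
  cheek 79 [ 0.52668996 -0.07171907  0.10883487] [ 0.52073757 -0.09164431  0.10016666] [ 0.53366964 -0.05594349  0.1149715 ]
  cheek 63 [ 0.6903136  -0.09432865  0.10875684] [ 0.68513109 -0.11220529  0.10031835] [ 0.69741912 -0.07784035  0.11473329]
```

View pics/c1.png

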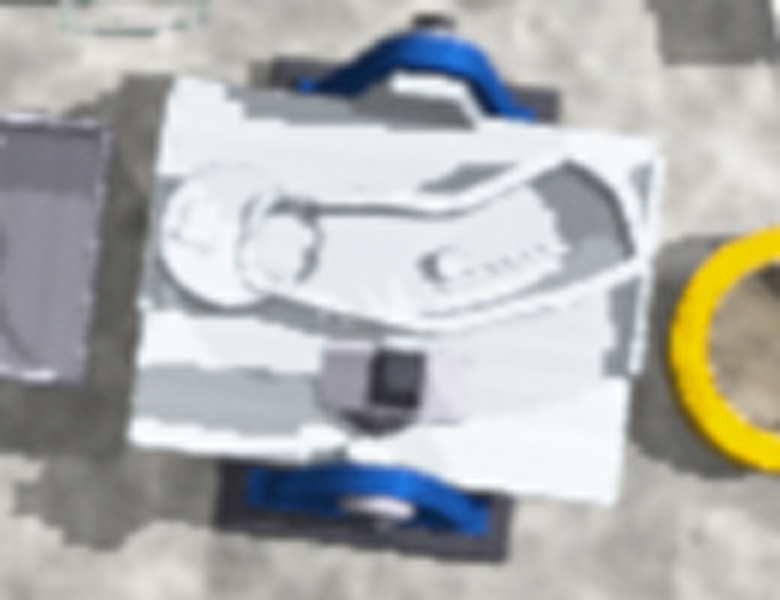

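View pics/c2.png

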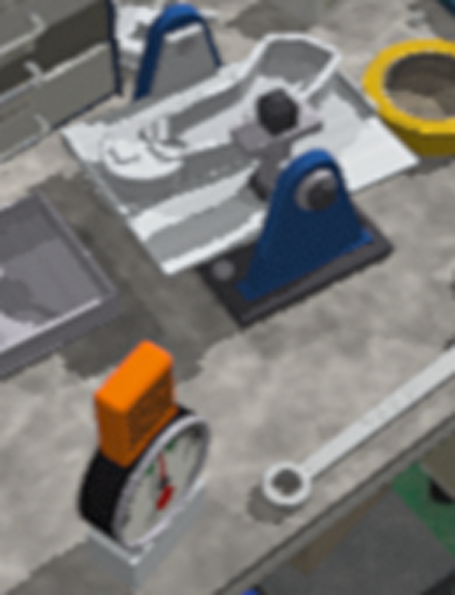

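Tray is at the left (+y) (top image ~(233,177)), the tape is right. The gauge stands left front (orange ~(207,255)), dial facing the robot. Stud head dark at top (301,197), so the cradle must go to +20°. Now the stud, stand axis and moves.

```bash
python3 - <<'E'
from h import *
t=dict(np.load('top0.npz'));s=dict(np.load('side0.npz'))
for n,c in(('top',t),('side',s)):
    P=cloud(c);g=c['color'].max(-1)
    B=(abs(P[...,0]-.5635)<.03)&(abs(P[...,1]+.079)<.04)
    m=B&(P[...,2]>.124);p=P[m];print(n,'head',m.sum(),p.mean(0),p.min(0),p.max(0),np.median(p,0))
    # white cradle plate plane + foot plate
    near=(abs(P[...,0]-.608)<.12)&(abs(P[...,1]+.085)<.13)
    w=near&(c['color'].min(-1)>150)&(P[...,2]>.05)&(P[...,2]<.16)
    p=P[w];print(' plate',len(p),p.min(0),p.max(0),cv2.minAreaRect((p[:,:2]*1000).astype(np.float32)))
    # plane fit via lower envelope mid band on front strip
    q=p[(p[:,0]<.555)];A=np.c_[q[:,:2],np.ones(len(q))]
    k=np.ones(len(q),bool)
    for _ in range(6):
        x=np.linalg.lstsq(A[k],q[k,2],rcond=None)[0];k=abs(A@x-q[:,2])<.004
    print(' front strip plane',x,k.mean())
    f=near&(g<95)&(P[...,2]>.002)&(P[...,2]<.02);p=P[f]
    if len(p):print(' foot',len(p),p.min(0),p.max(0),cv2.minAreaRect((p[:,:2]*1000).astype(np.float32)))
E
python3 - <<'E'
import numpy as np
from scipy.spatial.transform import Rotation as R
import sys; sys.path.insert(0,'.')
from h import sense
s=sense();T=R.from_euler('xyz',s['tool_rot'],degrees=True)
G=R.from_euler('xyz',[180,0,-74],degrees=True)
print(T.inv().apply(np.array([.4365,.120,.26])-s['position']),(T.inv()*G).as_rotvec(degrees=True)/60)
E
```

```text
top head 82 [ 0.56328264 -0.08105092  0.13065285] [ 0.55462719 -0.0911258   0.12544235] [ 0.57288747 -0.07100206  0.13597881] [ 0.56312018 -0.08175537  0.13102864]
 plate 3611 [ 0.51481733 -0.19232956  0.05000084] [0.72711673 0.04485645 0.13459445] ((616.841064453125, -60.82408142089844), (254.52786254882812, 189.28929138183594), 76.10948181152344)
 front strip plane [-0.01841908  0.01766791  0.06337209] 0.7764423076923077
 foot 303 [ 0.50391388 -0.21075067  0.00237229] [0.71070455 0.04296489 0.01861068] ((578.3989868164062, -78.94085693359375), (229.0088653564453, 176.29483032226562), 51.02085494995117)
side head 82 [ 0.56309999 -0.07951222  0.13137035] [ 0.55467561 -0.09073312  0.12403885] [ 0.57529848 -0.07004528  0.13852246] [ 0.56228407 -0.078343    0.13155487]
 plate 1737 [ 0.51903505 -0.18743804  0.05000469] [0.72443413 0.0399709  0.13417383] ((613.9336547851562, -65.51771545410156), (244.76016235351562, 182.88046264648438), 80.43717193603516)
 front strip plane [-0.00333391  0.02549172  0.05721971] 0.9545454545454546
 foot 745 [ 0.50296481 -0.21223518  0.00200151] [0.68804726 0.04493028 0.01986892] ((572.8248901367188, -58.953826904296875), (289.9682312011719, 152.1661834716797), 60.612266540527344)
[ 0.3567714   0.39592138 -0.01020044] [ 1.26475779e-03 -7.68879263e-04  8.56240957e-01]
```

Call:
servo_tool([
  {"jaw":1,"offset":[0.357,0.396,-0.01],"delta_rot":[0,0,0.856]},
  {"jaw":1,"offset":[0.357,0.396,-0.01],"delta_rot":[0,0,0.856]},
  {"jaw":1,"offset":[0.357,0.396,-0.01],"delta_rot":[0,0,0.856]},
  {"jaw":1,"offset":[0.357,0.396,-0.01],"delta_rot":[0,0,0.856]},
  {"jaw":1,"offset":[0.357,0.396,-0.01],"delta_rot":[0,0,0.856]},
  {"jaw":1,"offset":[0.357,0.396,-0.01],"delta_rot":[0,0,0.856]},
  {"jaw":1,"offset":[0.357,0.396,-0.01],"delta_rot":[0,0,0.856]},
  {"jaw":1,"offset":[0.357,0.396,-0.01],"delta_rot":[0,0,0.856]},
  {"jaw":1,"offset":[0.357,0.396,-0.01],"delta_rot":[0,0,0.856]},
  {"jaw":1,"offset":[0.357,0.396,-0.01],"delta_rot":[0,0,0.856]},
])

```text
t: 1.35
position: [0.437, 0.1182, 0.2599]
tool_rot: [180.0, -0.0, -74.2]
ft_force: [0.1, 0.5, 0.2]
gripper_width: 0.0856
grip_force: 0.0
```

Call:
servo_tool([
  {"jaw":1,"offset":[0,0,0],"delta_rot":[0,0,0]},
  {"jaw":1,"offset":[0,0,0],"delta_rot":[0,0,0]},
])

```text
t: 1.6
position: [0.4367, 0.121, 0.2599]
tool_rot: [180.0, -0.0, -73.9]
ft_force: [0.4, 0.3, -0.3]
gripper_width: 0.0851
grip_force: 0.0
```

```bash
python3 - <<'E'
from h import *
s=sense();print(s['t'],s['position'],s['tool_rot'],s['joint_pos'])
c=capture('wrist');P=cloud(c);h=cv2.cvtColor(c['color'],cv2.COLOR_RGB2HSV)
m=(h[...,0]>5)&(h[...,0]<18)&(h[...,1]>180)&(P[...,2]>.1)
p=P[m];print(len(p),p.min(0),p.max(0));tp=p[p[:,2]>.15]
print(tp.mean(0),cv2.minAreaRect((tp[:,:2]*1000).astype(np.float32)))
G=R.from_euler('xyz',[180,0,-74],degrees=True);T=R.from_euler('xyz',s['tool_rot'],degrees=True)
print(T.inv().apply(np.array([.4365,.120,.137])-s['position']),(T.inv()*G).as_rotvec(degrees=True)/60)
save('w0',c['color'])
E
```

```text
1.6 [0.43665205 0.12097017 0.25988927] [ 1.79988732e+02 -2.84570904e-04 -7.39147566e+01] [ 4.05246131e+01 -1.35112011e+00 -2.49682389e+01 -4.80491721e-03
 -6.63932573e+01 -2.44374452e+01]
2008 [0.42463044 0.05434775 0.11371094] [0.45576623 0.13841756 0.38465268]
[0.43868224 0.11469707 0.15852487] ((443.7630310058594, 95.49030303955078), (19.360294342041016, 85.70824432373047), 15.519905090332031)
[0.00088945 0.00039073 0.12288936] [ 1.87795761e-04 -4.88254934e-06  1.42072269e-03]
```

View pics/w0.png

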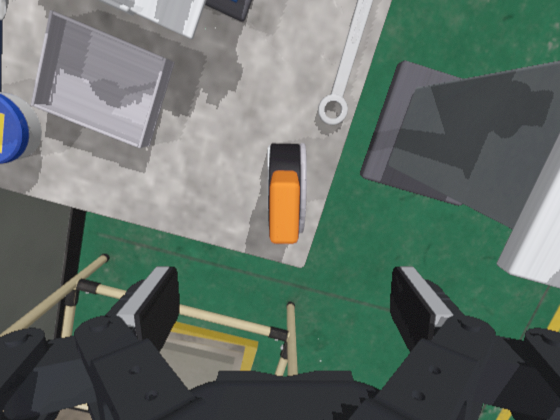

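The wrist view shows the orange grip (270–299, 170–243) parallel with the pads and centred between them. Jaw alignment good; one recheck of its centre, without stray yellow-orange points.

```bash
python3 - <<'E'
from h import *
c=capture('wrist');P=cloud(c);h=cv2.cvtColor(c['color'],cv2.COLOR_RGB2HSV)
m=(h[...,0]>5)&(h[...,0]<18)&(h[...,1]>180)&(P[...,2]>.152)&(P[...,2]<.164)&(P[...,0]<.5)
m=cv2.morphologyEx(m.astype(np.uint8),cv2.MORPH_OPEN,np.ones((3,3)))>0
tp=P[m];r=cv2.minAreaRect((tp[:,:2]*1000).astype(np.float32));print(len(tp),tp.mean(0),r)
E
```

```text
1763 [0.43859349 0.1152194  0.15720074] ((438.001953125, 116.31208801269531), (19.396591186523438, 42.62857437133789), 15.331555366516113)
```

Call:
servo_tool([
  {"jaw":1,"offset":[0.002,0.0,0.06],"delta_rot":[0,0,0]},
  {"jaw":1,"offset":[0.002,0.0,0.1],"delta_rot":[0,0,0]},
  {"jaw":1,"offset":[0.002,0.0,0.122],"delta_rot":[0,0,0]},
  {"jaw":1,"offset":[0.002,0.0,0.122],"delta_rot":[0,0,0]},
  {"jaw":-1,"offset":[0.002,0.0,0.122],"delta_rot":[0,0,0]},
  {"jaw":-1,"offset":[0.002,0.0,0.122],"delta_rot":[0,0,0]},
  {"jaw":-1,"offset":[0.002,0.0,0.122],"delta_rot":[0,0,0]},
  {"jaw":-1,"offset":[0.002,0.0,0.122],"delta_rot":[0,0,0]},
  {"jaw":-1,"offset":[0.002,0.0,0.122],"delta_rot":[0,0,0]},
  {"jaw":-1,"offset":[0.002,0.0,0.122],"delta_rot":[0,0,0]},
])

```text
t: 2.95
position: [0.438, 0.1186, 0.1387]
tool_rot: [-179.9, 0.0, -74.0]
ft_force: [-0.9, 0.6, 6.5]
gripper_width: 0.0194
grip_force: 59.7
```

Call:
servo_tool([
  {"jaw":-1,"offset":[0,0,0],"delta_rot":[0,0,0]},
  {"jaw":-1,"offset":[0,0,0],"delta_rot":[0,0,0]},
  {"jaw":-1,"offset":[0,0,-0.05],"delta_rot":[0,0,0]},
  {"jaw":-1,"offset":[0,0,-0.1],"delta_rot":[0,0,0]},
  {"jaw":-1,"offset":[0,0,-0.15],"delta_rot":[0,0,0]},
  {"jaw":-1,"offset":[0,0,-0.18],"delta_rot":[0,0,0]},
  {"jaw":-1,"offset":[0,0,-0.18],"delta_rot":[0,0,0]},
])

```text
t: 3.82
position: [0.4379, 0.1186, 0.3197]
tool_rot: [-179.8, 0.1, -74.0]
ft_force: [0.4, -0.1, -3.7]
gripper_width: 0.0194
grip_force: 60.3
```

```bash
python3 - <<'E'
from h import *
s=sense();print(s)
T=R.from_euler('xyz',s['tool_rot'],degrees=True)
G=R.from_euler('xyz',[180,0,-97.7],degrees=True)
print(T.inv().apply(np.array([.5635,-.079,.31])-s['position']),(T.inv()*G).as_rotvec(degrees=True)/60)
E
```

```text
{'t': 3.825, 'joint_pos': array([ 4.01680210e+01, -3.48706993e+00, -1.91256754e+01, -4.58267524e-03,
       -7.41553600e+01, -2.41550704e+01]), 'qvel': array([ 0.04207358,  1.77388629, -3.91990116, -1.24849141,  2.00630605,
       -0.04845657]), 'effort': array([-6.18450972e-02, -2.78289664e+01,  3.30390716e+01,  8.11361432e+00,
       -5.32590654e-01,  3.70336602e-05]), 'position': array([0.43785758, 0.11863952, 0.31970162]), 'tool_rot': array([-1.79813811e+02,  8.83373467e-02, -7.39881491e+01]), 'ft_force': array([ 0.40363487, -0.13143416, -3.74745519]), 'wrist_torque': array([0.02070654, 0.02370488, 0.02404146]), 'grip_force': 60.30571103096008, 'gripper_width': 0.019418359667901217}
[ 0.22464344 -0.0662212   0.00957053] [-0.00275407  0.00209333  0.39519469]
```

Call:
servo_tool([
  {"jaw":-1,"offset":[0.05,-0.015,0.0],"delta_rot":[0,0,0.1]},
  {"jaw":-1,"offset":[0.1,-0.03,0.005],"delta_rot":[0,0,0.2]},
  {"jaw":-1,"offset":[0.15,-0.044,0.01],"delta_rot":[0,0,0.3]},
  {"jaw":-1,"offset":[0.2,-0.059,0.01],"delta_rot":[0,0,0.395]},
  {"jaw":-1,"offset":[0.2246,-0.0662,0.01],"delta_rot":[-0.003,0.002,0.395]},
  {"jaw":-1,"offset":[0.2246,-0.0662,0.01],"delta_rot":[-0.003,0.002,0.395]},
  {"jaw":-1,"offset":[0.2246,-0.0662,0.01],"delta_rot":[-0.003,0.002,0.395]},
  {"jaw":-1,"offset":[0.2246,-0.0662,0.01],"delta_rot":[-0.003,0.002,0.395]},
])

```text
t: 4.82
position: [0.5625, -0.0786, 0.3076]
tool_rot: [179.8, -0.1, -97.6]
ft_force: [0.5, 0.2, -2.8]
gripper_width: 0.0194
grip_force: 60.1
```

```bash
python3 - <<'E'
from h import *
s=sense();print(s['t'],s['position'],s['tool_rot'],s['ft_force'])
for n in('top','side','wrist'):
    c=capture(n);np.savez(n+'1.npz',**c);P=cloud(c);h=cv2.cvtColor(c['color'],cv2.COLOR_RGB2HSV)
    near=(abs(P[...,0]-.563)<.05)&(abs(P[...,1]+.08)<.06)
    m=near&(h[...,0]>5)&(h[...,0]<18)&(h[...,1]>170)&(P[...,2]>.26)
    p=P[m]; 
    if len(p):print(n,'orange',len(p),p.mean(0),p.min(0),p.max(0))
    m=near&(P[...,2]>.12)&(P[...,2]<.14)&(h[...,2]<140)
    p=P[m]
    if len(p):print(n,'head',len(p),p.mean(0),p.min(0),p.max(0))
sd=np.load('side1.npz')['color'];wr=np.load('wrist1.npz')['color']
save('m1',np.hstack([cv2.resize(sd[120:290,210:340],(428,560),interpolation=cv2.INTER_CUBIC),cv2.resize(wr[100:360,180:355],(372,560))]))
E
```

```text
4.825 [ 0.5624555  -0.07856837  0.30763655] [ 1.79814920e+02 -1.44364484e-01 -9.76220532e+01] [ 0.45840295  0.15184947 -2.79634865]
top orange 8 [ 0.5437038 -0.0535266  0.3552506] [ 0.52490388 -0.05886213  0.27322055] [ 0.55528983 -0.04721237  0.47879947]
side orange 318 [ 0.55881878 -0.0634092   0.3066544 ] [ 0.52431674 -0.09834338  0.27306101] [ 0.57529111 -0.05302931  0.36166012]
side head 95 [ 0.5628287  -0.07912351  0.129997  ] [ 0.55440626 -0.09118533  0.1205022 ] [ 0.57457759 -0.07023477  0.13669604]
wrist orange 8001 [ 0.56211761 -0.08631938  0.32174522] [ 0.55075507 -0.10258392  0.27865395] [ 0.57475113 -0.0580904   0.32929654]
```

View pics/m1.png

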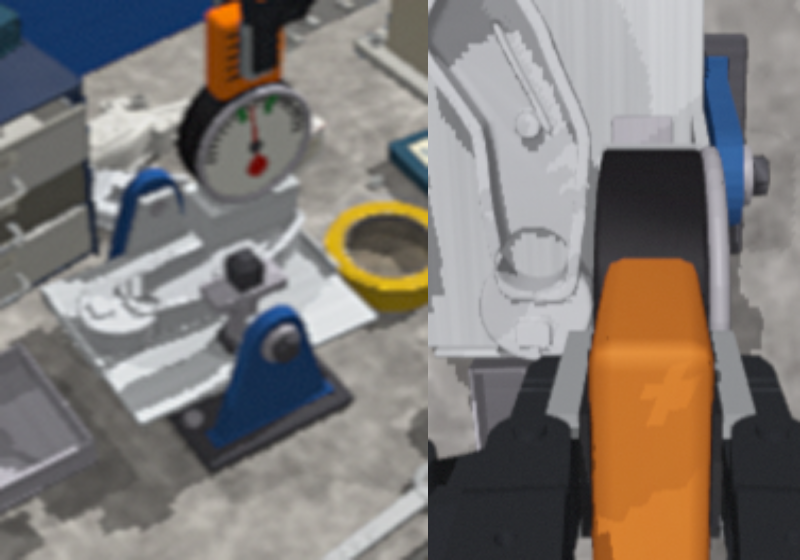

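Side view: gauge hangs upright over the stud head (head at crop (243,268)), its foot behind it in line. Measure the foot's ends relative to the TCP, along the stand's axes.

```bash
python3 - <<'E'
from h import *
s=sense();tcp=s['position'];psi=np.radians(-7.6)
ex=np.array([np.cos(psi),np.sin(psi),0]);ey=np.array([-np.sin(psi),np.cos(psi),0])
for n in('side','wrist','top'):
    c=dict(np.load(n+'1.npz'));P=cloud(c);q=P-tcp;L=np.stack([q@ex,q@ey,q[...,2]],-1)
    h=cv2.cvtColor(c['color'],cv2.COLOR_RGB2HSV)
    b=(abs(L[...,0])<.03)&(abs(L[...,1])<.06)
    f=L[b&(L[...,2]<-.112)&(L[...,2]>-.138)]
    d=L[b&(L[...,2]<-.05)&(L[...,2]>-.085)]
    o=L[b&(h[...,0]>5)&(h[...,0]<18)&(h[...,1]>170)&(L[...,2]>-.03)&(L[...,2]<.025)]
    for k,v in(('foot',f),('dial',d),('orange',o)):
        if len(v)>5:print(n,k,len(v),np.percentile(v,[1,50,99],axis=0).round(4).tolist())
E
```

```text
side foot 321 [[-0.0187, -0.028, -0.1373], [-0.0162, 0.0137, -0.1243], [0.0163, 0.0357, -0.1124]]
side dial 574 [[-0.0176, -0.0345, -0.0844], [-0.0131, 0.01, -0.0661], [0.0114, 0.0425, -0.0504]]
side orange 299 [[-0.0112, -0.0171, -0.0291], [-0.0077, 0.0178, -0.0025], [0.0108, 0.0244, 0.0209]]
wrist foot 96 [[-0.0169, -0.0314, -0.1378], [0.0001, -0.0313, -0.132], [0.0164, -0.0311, -0.1171]]
wrist dial 858 [[-0.0168, -0.0401, -0.0694], [-0.0022, -0.038, -0.0566], [0.0124, -0.0348, -0.0501]]
wrist orange 8001 [[-0.0091, -0.0231, -0.0258], [0.0005, -0.01, 0.0182], [0.0099, 0.0184, 0.02]]
top foot 23 [[-0.0196, -0.027, -0.1363], [-0.0194, 0.0208, -0.125], [-0.0172, 0.0356, -0.1125]]
top dial 83 [[-0.0196, -0.0358, -0.0848], [-0.0158, 0.0366, -0.0622], [0.003, 0.0428, -0.0503]]
```

Call:
servo_tool([
  {"jaw":-1,"offset":[0.0028,-0.0017,0.0],"delta_rot":[0,0,0]},
  {"jaw":-1,"offset":[0.0028,-0.0017,0.014],"delta_rot":[0,0,0]},
  {"jaw":-1,"offset":[0.0028,-0.0017,0.028],"delta_rot":[0,0,0]},
  {"jaw":-1,"offset":[0.0028,-0.0017,0.028],"delta_rot":[0,0,0]},
  {"jaw":-1,"offset":[0.0028,-0.0017,0.028],"delta_rot":[0,0,0]},
])

```text
t: 5.6
position: [0.5644, -0.0825, 0.2799]
tool_rot: [179.8, -0.2, -97.7]
ft_force: [0.5, -0.0, -3.3]
gripper_width: 0.0197
grip_force: 60.1
```

```bash
python3 - <<'E'
from h import *
s=sense();print(s['position'],s['tool_rot'])
c=capture('side');np.savez('side2.npz',**c)
t=capture('top')['color']
save('m2',np.hstack([cv2.resize(c['color'][130:270,220:330],(440,560),interpolation=cv2.INTER_CUBIC),cv2.resize(t[130:240,265:335],(356,560),interpolation=cv2.INTER_CUBIC)]))
E
```

```text
[ 0.56435936 -0.08248486  0.27994638] [ 1.79839543e+02 -1.74301564e-01 -9.76746936e+01]
```

View pics/m2.png

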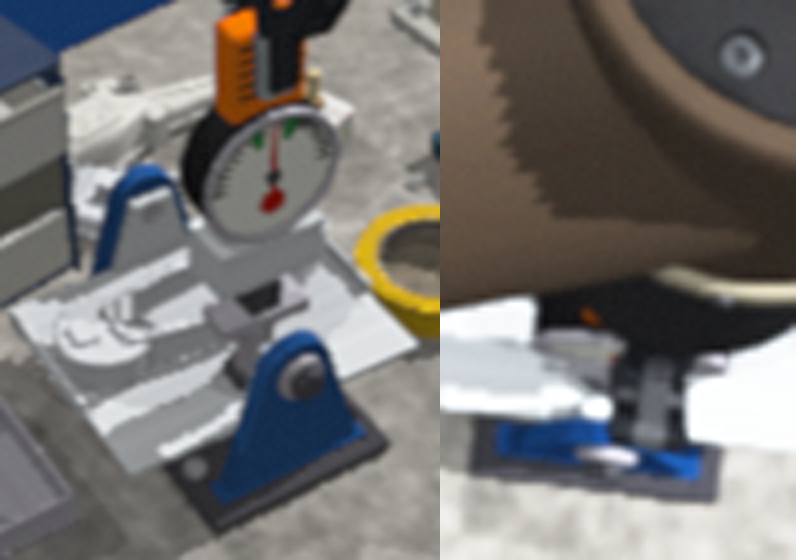

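Side view: the foot overlaps the top of the head (crop ~(265,290)) squarely, upright. Lower gently while watching the force.

Call:
servo_tool([
  {"jaw":-1,"offset":[-0.0007,0.0005,0.003],"delta_rot":[0,0,0]},
  {"jaw":-1,"offset":[-0.0007,0.0005,0.006],"delta_rot":[0,0,0]},
  {"jaw":-1,"offset":[-0.0007,0.0005,0.009],"delta_rot":[0,0,0]},
  {"jaw":-1,"offset":[-0.0007,0.0005,0.012],"delta_rot":[0,0,0]},
  {"jaw":-1,"offset":[-0.0007,0.0005,0.012],"delta_rot":[0,0,0]},
])

```text
t: 6.32
position: [0.5638, -0.0821, 0.2681]
tool_rot: [179.9, -0.2, -97.7]
ft_force: [0.7, -2.0, -3.4]
gripper_width: 0.0193
grip_force: 60.2
```

Call:
servo_tool([
  {"jaw":-1,"offset":[0.0005,0,0.003],"delta_rot":[0,0,0]},
  {"jaw":-1,"offset":[0.0005,0,0.006],"delta_rot":[0,0,0]},
  {"jaw":-1,"offset":[0.0005,0,0.008],"delta_rot":[0,0,0]},
  {"jaw":-1,"offset":[0.0005,0,0.008],"delta_rot":[0,0,0]},
])

```text
t: 6.82
position: [0.5642, -0.0823, 0.2599]
tool_rot: [179.9, -0.2, -97.7]
ft_force: [3.1, -3.3, -1.3]
gripper_width: 0.019
grip_force: 60.1
```

Call:
servo_tool([
  {"jaw":-1,"offset":[0.0008,-0.0008,0.002],"delta_rot":[0,0,0]},
  {"jaw":-1,"offset":[0.0008,-0.0008,0.005],"delta_rot":[0,0,0]},
  {"jaw":-1,"offset":[0.0008,-0.0008,0.008],"delta_rot":[0,0,0]},
  {"jaw":-1,"offset":[0.0008,-0.0008,0.008],"delta_rot":[0,0,0]},
])

```text
t: 7.32
position: [0.5644, -0.0828, 0.2513]
tool_rot: [179.8, -0.1, -97.7]
ft_force: [2.6, -2.2, -5.8]
gripper_width: 0.0194
grip_force: 59.6
```

Call:
servo_tool([
  {"jaw":-1,"offset":[0.0003,-0.0005,0.002],"delta_rot":[0,0,0]},
  {"jaw":-1,"offset":[0.0003,-0.0005,0.003],"delta_rot":[0,0,0]},
  {"jaw":-1,"offset":[0.0003,-0.0005,0.004],"delta_rot":[0,0,0]},
  {"jaw":-1,"offset":[0.0003,-0.0005,0.004],"delta_rot":[0,0,0]},
])

```text
t: 7.82
position: [0.5648, -0.0833, 0.2489]
tool_rot: [179.9, -0.1, -97.7]
ft_force: [-0.5, 1.3, 5.0]
gripper_width: 0.0191
grip_force: 61.2
```

Call:
servo_tool([
  {"jaw":-1,"offset":[-0.0069,0,0.0],"delta_rot":[0,0.042,0]},
  {"jaw":-1,"offset":[-0.0139,0,0.0004],"delta_rot":[0,0.083,0]},
  {"jaw":-1,"offset":[-0.0208,0,0.001],"delta_rot":[0,0.125,0]},
  {"jaw":-1,"offset":[-0.0277,0,0.0019],"delta_rot":[0,0.167,0]},
  {"jaw":-1,"offset":[-0.0277,0,0.0019],"delta_rot":[0,0.167,0]},
])

```text
t: 8.45
position: [0.5686, -0.0555, 0.2466]
tool_rot: [179.9, -10.3, -97.6]
ft_force: [-0.6, -1.2, 4.5]
gripper_width: 0.0195
grip_force: 61.1
```

```bash
python3 - <<'E'
from h import *
s=sense();print(s['position'],s['tool_rot'],s['ft_force'],s['wrist_torque'])
T=R.from_euler('xyz',s['tool_rot'],degrees=True);print(T.as_matrix().round(3),'F tool',T.inv().apply(s['ft_force']))
E
```

```text
[ 0.56863576 -0.05549985  0.24657811] [179.86064113 -10.25204493 -97.55849501] [-0.5566641  -1.24245749  4.47079474] [-0.11880999 -0.31403486 -0.00462949]
[[-0.129 -0.991 -0.026]
 [-0.975  0.132 -0.176]
 [ 0.178  0.002 -0.984]] F tool [ 2.0797573   0.39853106 -4.16621695]
```

Call:
servo_tool([
  {"jaw":-1,"offset":[-0.0069,0,0.0],"delta_rot":[0,0.042,0]},
  {"jaw":-1,"offset":[-0.0139,0,0.0004],"delta_rot":[0,0.083,0]},
  {"jaw":-1,"offset":[-0.0208,0,0.001],"delta_rot":[0,0.125,0]},
  {"jaw":-1,"offset":[-0.0277,0,0.0019],"delta_rot":[0,0.167,0]},
  {"jaw":-1,"offset":[-0.0277,0,0.0019],"delta_rot":[0,0.167,0]},
  {"jaw":-1,"offset":[-0.0277,0,0.0019],"delta_rot":[0,0.167,0]},
])

```text
t: 9.2
position: [0.5721, -0.0294, 0.2398]
tool_rot: [179.8, -20.2, -97.6]
ft_force: [-0.2, 1.2, 4.4]
gripper_width: 0.0192
grip_force: 61.2
```

Call:
servo_tool([
  {"jaw":-1,"offset":[0,0,0],"delta_rot":[0,0,0]},
  {"jaw":-1,"offset":[0,0,0],"delta_rot":[0,0,0]},
  {"jaw":-1,"offset":[0,0,0],"delta_rot":[0,0,0]},
  {"jaw":-1,"offset":[0,0,0],"delta_rot":[0,0,0]},
  {"jaw":-1,"offset":[0,0,0],"delta_rot":[0,0,0]},
  {"jaw":-1,"offset":[0,0,0],"delta_rot":[0,0,0]},
  {"jaw":-1,"offset":[0,0,0],"delta_rot":[0,0,0]},
  {"jaw":-1,"offset":[0,0,0],"delta_rot":[0,0,0]},
  {"jaw":-1,"offset":[0,0,0],"delta_rot":[0,0,0]},
  {"jaw":-1,"offset":[0,0,0],"delta_rot":[0,0,0]},
])

```text
t: 10.45
position: [0.5721, -0.0296, 0.2398]
tool_rot: [179.9, -20.2, -97.7]
ft_force: [-0.2, 0.1, 4.5]
gripper_width: 0.019
grip_force: 61.3
```

```bash
python3 - <<'E'
from h import *
s=sense();print(s['position'],s['tool_rot'])
T=R.from_euler('xyz',s['tool_rot'],degrees=True);print('F tool',T.inv().apply(s['ft_force']))
c=capture('side');np.savez('side3.npz',**c);P=cloud(c);ps=np.radians(-7.6)
ex=np.array([np.cos(ps),np.sin(ps),0]);ey=np.array([-np.sin(ps),np.cos(ps),0])
# gauge lean from red pointer: tail mass and tip vs hub; plate tilt
w=(abs(P[...,0]-.60)<.12)&(abs(P[...,1]+.085)<.13)&(c['color'].min(-1)>120)&(P[...,2]>.03)&(P[...,2]<.16)
q=P[w];u=(q-[.608,-.085,.09])@ex;v=(q-[.608,-.085,.09])@ey
for a,b in((-.075,-.04),(.04,.075),(-.075,.075)):
    k=(u>a)&(u<b);A=np.c_[v[k],np.ones(k.sum())];z=q[k,2];g=np.ones(len(z),bool)
    for _ in range(8):
        x=np.linalg.lstsq(A[g],z[g],rcond=None)[0];g=abs(A@x-z)<.006
    print('plate lean deg',np.degrees(np.arctan(-x[0])),g.mean(),len(z))
save('m3',cv2.resize(c['color'][120:260,215:345],(743,600),fx=0,fy=0,interpolation=cv2.INTER_CUBIC) if 0 else cv2.resize(c['color'][130:270,215:355],(600,600),interpolation=cv2.INTER_CUBIC))
E
```

```text
[ 0.57209557 -0.02956936  0.23979835] [179.86818669 -20.15977536 -97.66211957]
F tool [ 1.4799904   0.23234176 -4.25366697]
plate lean deg 19.00498401367587 0.6935096153846154 832
plate lean deg 21.21071915989639 0.7740384615384616 208
plate lean deg 10.176845325843836 0.4344770566349731 2419
```

View pics/m3.png

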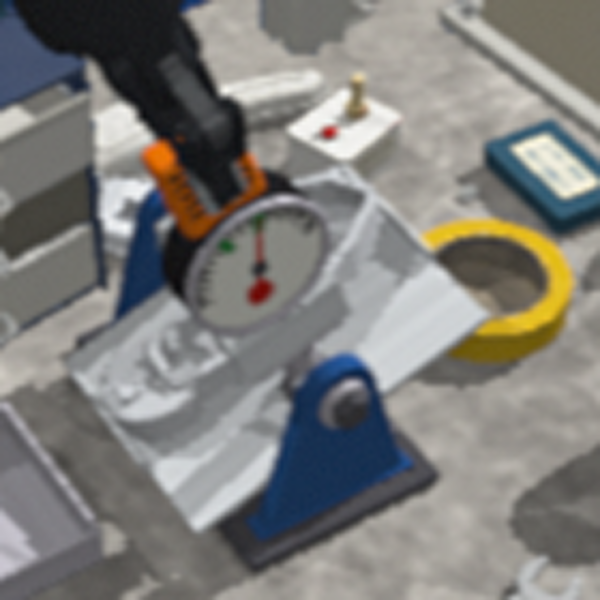

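The pointer (red, crop (261,235)) lies on the right-hand green mark (258,220); the cradle is down towards the tray. Check numerically on the dial plane, in upscaled colour masks.

```bash
python3 - <<'E'
from h import *
s=sense();tcp=s['position'];T=R.from_euler('xyz',s['tool_rot'],degrees=True).as_matrix()
ey_=-T[:,1]; n=ey_/np.linalg.norm(ey_)           # gauge +x
cen=tcp+T[:,2]*.0687; pl=cen-n*.014
left=np.cross([0,0,1],n);left/=np.linalg.norm(left);up=np.cross(n,left)
c=dict(np.load('side3.npz'));h=cv2.cvtColor(c['color'],cv2.COLOR_RGB2HSV).astype(int);Rc=Rm(c['orientation']);o=c['xyz']
v,u=np.mgrid[:420,:560];d=np.stack([(u-c['cx'])/c['fx'],-(v-c['cy'])/c['fy'],-np.ones(u.shape)],-1)@Rc.T
k=((pl-o)@n)/(d@n);Q=o+d*k[...,None]-pl;a=Q@left;b=Q@up;r=np.hypot(a,b)
disc=r<.036
red=disc&((h[...,0]<8)|(h[...,0]>172))&(h[...,1]>110);gr=disc&(h[...,0]>40)&(h[...,0]<85)&(h[...,1]>70)&(b>0)
blk=(r<.012)&(h[...,2]<80)
hub=np.array([a[blk].mean(),b[blk].mean()]);print('hub',hub,blk.sum())
tip=red&(b>hub[1]+.006);tail=red&(b<hub[1]-.004)
wt=h[...,1]
def m(k):return np.array([np.average(a[k],weights=wt[k]),np.average(b[k],weights=wt[k])])
t,q=m(tip),m(tail);print('tip',t,tip.sum(),'tail',q,tail.sum(),'pointer from vertical to left',np.degrees(np.arctan2(*(t-q))))
nl,L=cv2.connectedComponents(gr.astype(np.uint8))
for i in range(1,nl):
    p=m(L==i);print('green',(L==i).sum(),p,np.degrees(np.arctan2(*(p-hub))),np.degrees(np.arctan2(*(p))))
# rim circle: gauge upright direction check via orange grip
E
```

```text
hub [0.00129663 0.0006554 ] 8Traceback (most recent call last):
  File "<stdin>", line 16, in <module>
  File "<stdin>", line 15, in m
    raise ZeroDivisionError(
        "Weights sum to zero, can't be normalized")
ZeroDivisionError: Weights sum to zero, can't be normalized
```

```bash
python3 - <<'E'
from h import *
s=sense();tcp=s['position'];T=R.from_euler('xyz',s['tool_rot'],degrees=True).as_matrix()
n=-T[:,1];pl=tcp+T[:,2]*.0687-n*.014
left=np.cross([0,0,1],n);left/=np.linalg.norm(left);up=np.cross(n,left)
c=dict(np.load('side3.npz'));col=c['color'].astype(float);Rc=Rm(c['orientation']);o=c['xyz']
v,u=np.mgrid[:420,:560];d=np.stack([(u-c['cx'])/c['fx'],-(v-c['cy'])/c['fy'],-np.ones(u.shape)],-1)@Rc.T
k=((pl-o)@n)/(d@n);Q=o+d*k[...,None]-pl;a=Q@left;b=Q@up;r=np.hypot(a,b);disc=r<.037
rd=np.where(disc,np.clip(col[...,0]-col[...,1:].max(-1)-20,0,None),0)
gg=np.where(disc&(b>.005),np.clip(col[...,1]-np.maximum(col[...,0],col[...,2])-12,0,None),0)
hub=np.array([.0013,.0007])
def m(w,k):
    w=w*k;return np.array([(a*w).sum(),(b*w).sum()])/w.sum(),int((w>0).sum())
t,nt=m(rd,b>.006);q,nq=m(rd,b<-.004);print('tip',t,nt,'tail',q,nq,'pointer deg left',np.degrees(np.arctan2(*(t-q))))
N,L=cv2.connectedComponents((gg>0).astype(np.uint8))
for i in range(1,N):
    p,c_=m(gg,L==i);print('green',c_,p,np.degrees(np.arctan2(*(p-hub))),np.hypot(*(p-hub)))
E
```

```text
tip [0.00138618 0.01292076] 10 tail [ 0.00098278 -0.0146179 ] 35 pointer deg left 0.8392522819911052
green 4 [0.00133271 0.03263492] 0.058685999983452614 0.03193493768719399
green 11 [0.01906271 0.02282858] 38.75416696749422 0.02837582905363479
```

Call:
servo_tool([
  {"jaw":-1,"offset":[0,0,0],"delta_rot":[0,0.004,0]},
  {"jaw":-1,"offset":[0,0,0],"delta_rot":[0,0.004,0]},
  {"jaw":-1,"offset":[0,0,0],"delta_rot":[0,0.004,0]},
  {"jaw":-1,"offset":[0,0,0],"delta_rot":[0,0.004,0]},
  {"jaw":-1,"offset":[0,0,0],"delta_rot":[0,0.004,0]},
  {"jaw":-1,"offset":[0,0,0],"delta_rot":[0,0.004,0]},
  {"jaw":-1,"offset":[0,0,0],"delta_rot":[0,0.004,0]},
  {"jaw":-1,"offset":[0,0,0],"delta_rot":[0,0.004,0]},
  {"jaw":-1,"offset":[0,0,0],"delta_rot":[0,0.004,0]},
  {"jaw":-1,"offset":[0,0,0],"delta_rot":[0,0.004,0]},
])

```text
t: 11.75
position: [0.5722, -0.0293, 0.2398]
tool_rot: [179.9, -20.4, -97.7]
ft_force: [-1.9, 1.9, 5.9]
gripper_width: 0.0195
grip_force: 61.4
```

Call:
servo_tool([
  {"jaw":-1,"offset":[0,0,0],"delta_rot":[0,0,0]},
  {"jaw":-1,"offset":[0,0,0],"delta_rot":[0,0,0]},
  {"jaw":-1,"offset":[0,0,0],"delta_rot":[0,0,0]},
  {"jaw":-1,"offset":[0,0,0],"delta_rot":[0,0,0]},
  {"jaw":-1,"offset":[0,0,0],"delta_rot":[0,0,0]},
  {"jaw":-1,"offset":[0,0,0],"delta_rot":[0,0,0]},
  {"jaw":-1,"offset":[0,0,0],"delta_rot":[0,0,0]},
  {"jaw":-1,"offset":[0,0,0],"delta_rot":[0,0,0]},
])

```text
t: 12.75
position: [0.5722, -0.0293, 0.2398]
tool_rot: [179.9, -20.4, -97.7]
ft_force: [-0.2, 2.1, 5.3]
gripper_width: 0.0191
grip_force: 61.4
```

```bash
python3 -c "
from h import *
print(sense()['tool_rot'],sense()['grip_force']);print(sign_off())"
```

```text
[179.88020668 -20.38001806 -97.6543425 ] 61.39100790023804
the job is handed in; nothing more can be done
None
```

I handed the job in at 12.8 s with the gauge gripped and home on the stud and the cradle held about 19–20° down on the tray side. The tool tilt was 20.4° and the pointer was on the green 20° mark when last measured; sign-off returned no verdict.

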